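# Tare the bowl on the balance and lock it

### The arm

A 7-joint arm with a two-finger parallel gripper is mounted at the origin on the work surface. World frame = base frame: x ahead of the robot, y to its left, z up, the work surface at z = 0. Lengths are in mm, angles in rad, forces in N, time in s.
With the tool pointing down it reaches from about 400 to 900 mm from the base axis. Payload 5.6 kg.
Tool frame: the origin (TCP) lies midway between the tips of the shut fingers; the grasp point (between the pads) lies 19 mm behind it; z points along the fingers, y is the line along which they close (so a half turn about z gives the same grasp; the last joint's range is limited). The gripper opens to 92 mm and grips with 3 to 60 N. Pads are 20 mm wide; open, the fingers measure 128 mm over their backs; the gripper's body (75 mm by 189 mm) begins 69 mm behind the grasp point.
Start: joints at [-1.156, 0.468, -0.012, 1.603, 0.006, 1.071, -0.056], TCP at [287.324, 583.056, 214.592] pointing down, gripper open.
Joint ranges: [-2.53, 2.53], [-0.31, 2.02], [-1.57, 1.55], [0.28, 2.44], [-1.29, 4.43], [0.15, 1.84], [-2.92, 2.92]. Speed limits (rad/s): [2.57, 2.57, 3.14, 3.14, 3.14, 3.14, 3.14].

### API

Orientations are given as a rotation vector (axis times angle).
In Python, from cell import robot, grip, kin, viewer gives the robot as it stands. Calls block until the motion is done:
- robot.movep(position, orientation): joint-space move of the TCP to a pose.
- robot.servo_line(position, feed=150, rotation=None): straight line of the TCP; rotation=None keeps the orientation; feed is the mean speed in mm/s.
- robot.goto_joints(angles): joint-space move.
- grip(opening, newtons=None): opening from 0.0 (shut) to 1.0 (fully open); newtons is the grip in N (None keeps the last); returns when the fingers have stopped.
- robot.hold(seconds).
- kin.ik(position, orientation): joint angles nearest the present ones, or None.
- robot.observe(): the state.
- viewer.read_camera(name): name is "scene" or "top"; returns the picture (400x640x3 uint8, red, green, blue); there is no depth.
- viewer.camera_info(name): a dict with "camera_matrix" (3x3 intrinsics, pixels), "R" (3x3) and "t" (3): a world point X has camera coordinates R X + t. Camera axes: x right, y down, z forward; pixel columns grow to the right and rows downward; lengths in mm; the calibration is good to about 2 mm. A picture is of the moment at which its call begins. camera_info takes no time and is no camera call.
A pose or a line that the arm cannot do raises robot.IKError and nothing moves.
- robot.job_done(): hands the job in; it is judged then, once.
Trained networks look in the newest picture that a camera, given by its name, has taken for a name from the list of things; names that differ only in an ending like _2 or _b are one class to them, and where a whole thing is asked for, a point or a joint stands for the part that bears it (a point fixed in the world has none). Each returns a list of dicts, best first, with "confidence" (0 to 1); they miss things now and then, are a little off and sometimes report something else, mostly with a low value. They report only what shows in the picture. A call takes as long as a camera call.
- viewer.silhouettes(name, camera): "mask" (400x640 bool, what is visible of it).
- viewer.pinpoint(name, camera): "at" ([x, y, z] in mm, in the coordinates of the camera as it stood for that picture, good to about 4 mm: a listed point, or the origin of a listed thing).
The state is a dict: "t": time; "joints": joint angles; "joint_velocities": joint speeds; "joint_torque": joint torques, N m; "tcp_pos": TCP position; "tcp_rot": TCP orientation; "contact_force": force on the tool from outside, world axes, zero at the start; "wrist_torque": the same for the moment, N m; "grip_width": opening from 0.0 (shut) to 1.0 (fully open); "grip_force": force on a finger pad.
Only numpy, scipy, OpenCV 4.12 (cv2) and the standard library are available. Lean on these libraries where they do the work, as an engineer would, in place of code of your own. Each camera call takes 0.05 s, during which the arm holds its last target. There are 200 camera calls.

### The job

A bowl stands on one pan of the counter balance and the other pan is empty. Gently set the brass weight that matches that bowl (small, middle or large, as the bowl) upright on the empty pan so that the balance comes level with nobody touching it; then turn the arrest knob clockwise past its click and on to its stop to lock it. Leave the bowls, the jar and the mould with two flowers where they are.

Things in the scene. Friction and masses are not known exactly. Their poses are not given: they have to be found in the camera images.
- balance: grey counter balance, fixed. Origin: centre of its foot on the table; y runs from pan to pan, its -x side looks to the robot. Housing 120 x 330 mm (x, y), 55 mm high; a 92 mm wide, 35 mm high nose with the knob reaches to x = -160 mm. Pan centres at y = +-115 mm. In the middle a 33 mm wide, 119 mm high steel frame holds the index tab.
- pan_a: the pan that carries the bowl: flat brass disc, 130 mm across, 6 mm thick, no rim, on a stem. Origin: centre of its top face, 85 mm above the table when level; it rises or sinks up to 9.5 mm, and the other pan does the opposite. It may be the left or the right pan.
- pan_b: the empty pan, just like the other one. Origin: centre of its top face, 85 mm above the table when level; at the start it stands high (about 94 mm).
- index (a joint): height of the black index tab in the frame in the middle of the balance, m: 0 when the pans are level (tab in line with the black marks), negative when the bowl's pan is low, positive when it is high; ends at +-0.0095.
- knob (a joint): angle of the arrest knob, rad: 0 free (as at the start), grows clockwise seen from above; a spring detent resists from 0.3 and clicks over at 0.6 (0.1 to 0.3 N m); beyond 0.9 it turns easily to its stop at 1.25 (locked) and stays where it is left. Turning it lifts a bar under both pans.
- knob_mid (a point): middle of the knob's grip bar, on its vertical axis, 72 mm above the table; its frame turns with the knob. The bar is 42 mm long along the point's x, 14 mm thick along y, and stands from 49 to 79 mm above the table, on a 44 mm disc. Black.
- bowl_s: small white ceramic bowl, 70 mm across the rim, 42 mm high, 100 g; origin at the centre of its underside. One of the three bowls stands on a pan, the other two on the wooden box at the left.
- bowl_m: middle white ceramic bowl, 92 mm across the rim, 52 mm high, 200 g; origin at the centre of its underside. One of the three bowls stands on a pan, the other two on the wooden box at the left.
- bowl_l: large white ceramic bowl, 116 mm across the rim, 64 mm high, 400 g; origin at the centre of its underside. One of the three bowls stands on a pan, the other two on the wooden box at the left.
- weight_s: small brass weight, 100 g (the weight of the small bowl): upright cylinder 26 mm across and 22 mm high with a narrower knob on top, 34 mm high in all; origin at the centre of its underside. Stands on the table.
- weight_m: middle brass weight, 200 g (the weight of the middle bowl): upright cylinder 33 mm across and 28 mm high with a narrower knob on top, 43 mm high in all; origin at the centre of its underside. Stands on the table.
- weight_l: large brass weight, 400 g (the weight of the large bowl): upright cylinder 41 mm across and 35 mm high with a narrower knob on top, 53 mm high in all; origin at the centre of its underside. Stands on the table.
- jar: white jar with a dark lid, 64 mm across, 100 mm high, standing behind the balance; origin at the centre of its underside; bystander.
- mould_b: dark wooden sweet mould with two carved flowers, 150 x 65 x 24 mm, lying on the table; origin at the centre of its underside; bystander.

How it is judged:
By the outcome, as a careful person would: the job done as asked, in the order asked, and still so for the second after the job is handed in, with the robot touching nothing.
It also fails if it takes over 58 s, if anything falls off the work surface, if the arm or the gripper's body presses on something with over 40 N, if the wrist force passes 120 N, or if a joint passes its speed limit or range.

## Working session

There is one attempt and no reset: what is moved stays moved. The work goes in short steps, each a Python script; the robot and the scene stay as the last script left them, time stands still between calls to the robot, and variables do not carry over. Pictures are saved under pics/ and viewed, at most 10 in all, crops included, and the job is handed in when it is done.

```bash
ls; mkdir -p pics
cat > h.py <<'E'
import numpy as np, cv2
from cell import robot, grip, kin, viewer
def world(p,cam):
    c=viewer.camera_info(cam); return np.array(c["R"]).T@(np.array(p)-np.array(c["t"]))
def ray(u,v,z,cam):
    c=viewer.camera_info(cam);R=np.array(c["R"]);t=np.array(c["t"]);K=np.array(c["camera_matrix"])
    d=R.T@np.linalg.solve(K,[u,v,1]);o=-R.T@t
    return o+d*(z-o[2])/d[2]
def proj(X,cam):
    c=viewer.camera_info(cam);q=np.array(c["camera_matrix"])@(np.array(c["R"])@np.array(X,float)+np.array(c["t"]));return q[:2]/q[2]
def save(cam,name):
    im=viewer.read_camera(cam);cv2.imwrite("pics/"+name,im[...,::-1]);return im
E
python3 - <<'E'
from h import *
np.set_printoptions(precision=1,suppress=True)
a=save("scene","s0.png");b=save("top","t0.png")
cv2.imwrite("pics/t0.png",b[...,::-1])
for n in ["balance","pan_a","pan_b","knob_mid","bowl_s","bowl_m","bowl_l","weight_s","weight_m","weight_l","jar","mould_b"]:
    for c in ["top","scene"]:
        print(n,c,[(round(d["confidence"],2),world(d["at"],c)) for d in viewer.pinpoint(n,c)][:3])
print(robot.observe()["t"])
E
```

```text
pics
balance top [(0.82, array([584.3,  21.9,  -1.2]))]
balance scene [(0.93, array([581.1,  28.8,   1.3])), (0.39, array([648.4, 434.8,  86.9]))]
pan_a top [(0.94, array([584.5, 143.1,  94.8])), (0.91, array([581. , -87.3,  79.2]))]
pan_a scene [(0.91, array([580.2, -90.6,  75.8]))]
pan_b top [(0.94, array([584.5, 143.1,  94.8])), (0.91, array([581. , -87.3,  79.2]))]
pan_b scene [(0.91, array([580.2, -90.6,  75.8]))]
knob_mid top [(0.56, array([461.4,  25.9,  69.9]))]
knob_mid scene []
bowl_s top [(0.72, array([468.8, 432.7,  89.4])), (0.71, array([584.3, -88.4,  72.7]))]
bowl_s scene [(0.71, array([580. , -91.9,  73.7])), (0.63, array([470.2, 434.7,  85.6])), (0.58, array([650.2, 438. ,  88.3]))]
bowl_m top [(0.72, array([468.8, 432.7,  89.4])), (0.71, array([584.3, -88.4,  72.7]))]
bowl_m scene [(0.71, array([580. , -91.9,  73.7])), (0.63, array([470.2, 434.7,  85.6])), (0.58, array([650.2, 438. ,  88.3]))]
bowl_l top [(0.72, array([468.8, 432.7,  89.4])), (0.71, array([584.3, -88.4,  72.7]))]
bowl_l scene [(0.71, array([580. , -91.9,  73.7])), (0.63, array([470.2, 434.7,  85.6])
[... 316 characters left out ...]
0.5])), (0.6, array([411.7, 252.9,  -2.8])), (0.46, array([ 363.9, -311. ,   -3.8]))]
weight_m scene [(0.65, array([406. , 254.5,   0.9])), (0.54, array([ 384.6, -168.3,   -1.9]))]
weight_l top [(0.75, array([ 387.3, -162.8,    0.5])), (0.6, array([411.7, 252.9,  -2.8])), (0.46, array([ 363.9, -311. ,   -3.8]))]
weight_l scene [(0.65, array([406. , 254.5,   0.9])), (0.54, array([ 384.6, -168.3,   -1.9]))]
jar top [(0.56, array([728.3,  59.9,   1.3])), (0.56, array([ 360.9, -310.9,    1.5]))]
jar scene [(0.87, array([724.7,  62. ,   0.2])), (0.28, array([ 384.4, -165.7,    1.1]))]
mould_b top [(0.59, array([ 428.8, -451.1,    2.1]))]
mould_b scene [(0.78, array([ 430.3, -449.8,    3.2]))]
1.3
```

View pics/s0.png

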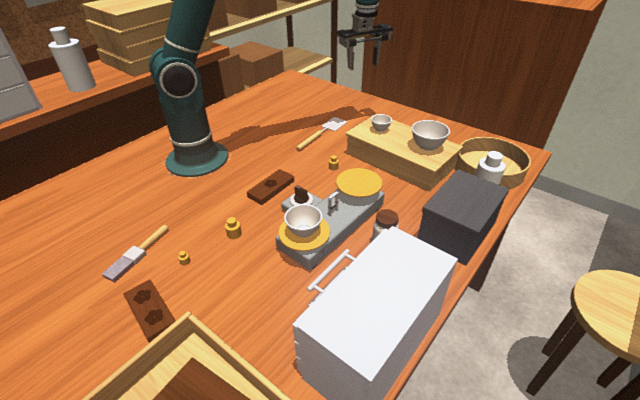

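View pics/t0.png

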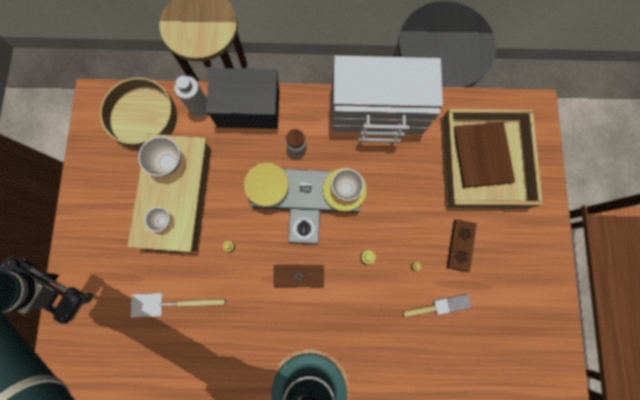

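The scene picture shows the bowl on the right pan (303,220), the empty pan at (359,184), and three weights at (334,162), (232,228) and (184,258). Next I'll measure the bowl rims and the weights by size.

Run:
```python
from h import *
np.set_printoptions(precision=1,suppress=True)
im=save("top","t1.png")
def meas(n,c,z):
    for d in viewer.silhouettes(n,c)[:5]:
        m=d["mask"].astype(np.uint8); cs,_=cv2.findContours(m,0,2);k=max(cs,key=cv2.contourArea)
        P=np.array([ray(u,v,z,c)[:2] for u,v in k[:,0]],np.float32)
        (cx,cy),r=cv2.minEnclosingCircle(P); x,y,w,h=cv2.boundingRect(k)
        print(n,c,round(d["confidence"],2),"ctr",np.array([cx,cy]),"diam",round(2*r),"eq",round(2*np.sqrt(cv2.contourArea(P)/np.pi),1),"px",x,y,w,h,m.sum())
meas("bowl_m","top",128);meas("weight_m","top",25);meas("pan_b","top",94);meas("knob_mid","top",72)
a=im[140:300,200:460]
cv2.imwrite("pics/c1.png",cv2.resize(a,None,fx=3,fy=3,interpolation=2)[...,::-1])
s=save("scene","s1.png")
meas("bowl_m","scene",128);meas("weight_m","scene",25)
a=s[150:270,160:400]
cv2.imwrite("pics/c2.png",cv2.resize(a,None,fx=3.3,fy=3.3,interpolation=2)[...,::-1])
for n in "sml":
  print(kin.ik([584,143,140],[np.pi,0,0]) is not None)
print(robot.observe()["tcp_rot"])
```

```text
bowl_m top 0.76 ctr [651.2 443. ] diam 125 eq 118.3 px 138 136 43 41 1364
bowl_m top 0.6 ctr [ 360.2 -279.5] diam 25 eq 21.6 px 411 262 10 8 64
bowl_m top 0.58 ctr [471.2 429.6] diam 74 eq 69.2 px 144 206 27 25 529
weight_m top 0.56 ctr [407.8 253.6] diam 35 eq 31.4 px 222 241 12 11 103
weight_m top 0.51 ctr [ 386.5 -163.4] diam 39 eq 35.4 px 361 251 13 12 130
pan_b top 0.95 ctr [585.4 140.1] diam 128 eq 124.0 px 244 163 44 43 1458
pan_b top 0.81 ctr [576.1 -86.9] diam 127 eq 78.9 px 322 169 44 42 654
knob_mid top 0.69 ctr [464.3  28.4] diam 43 eq 40.4 px 296 220 15 15 172
bowl_m scene 0.86 ctr [ 589.5 -101.6] diam 112 eq 95.3 px 286 204 36 33 904
bowl_m scene 0.84 ctr [644.8 438.7] diam 192 eq 143.2 px 412 120 38 31 895
bowl_m scene 0.73 ctr [483.6 413.7] diam 112 eq 83.9 px 372 114 20 17 277
weight_m scene 0.66 ctr [ 386.3 -163.1] diam 86 eq 56.8 px 226 217 16 22 267
weight_m scene 0.62 ctr [411.7 249. ] diam 87 eq 53.9 px 328 155 11 16 139
weight_m scene 0.49 ctr [ 371.2 -313.4] diam 50 eq 32.8 px 179 251 12 14 119
True
True
True
[0.7 3.1 0. ]
```

View pics/c1.png

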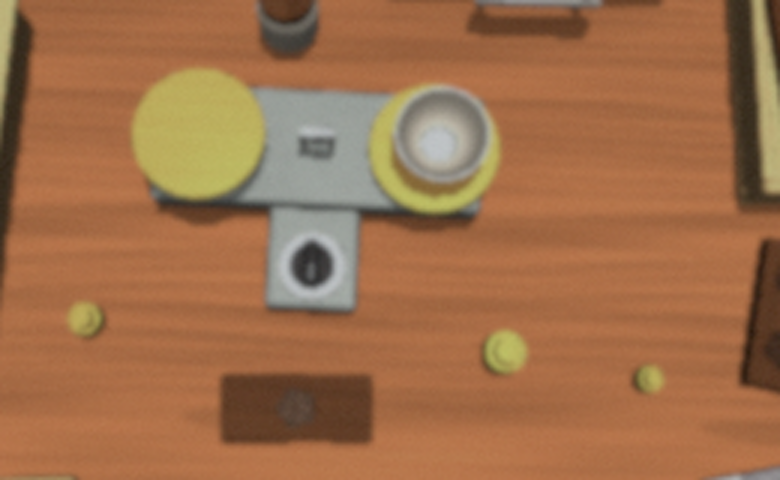

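View pics/c2.png

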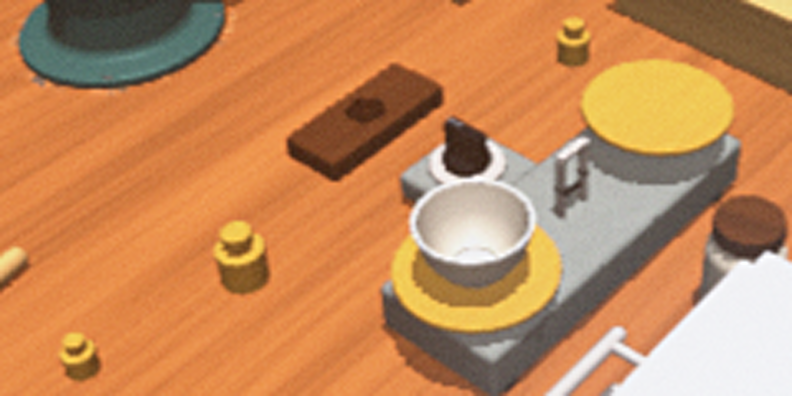

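Rim diameters come out at about 118 mm (large) and 69 mm (small) for the bowls on the box, so the middle bowl is on the pan. By size ratio, the middle weight is at (408, 254). Next I'll fit the knob angle and pick the weight.

```bash
cat >> h.py <<'E'
from scipy.spatial.transform import Rotation as Rn
def down(a): return (Rn.from_euler("z",a)*Rn.from_rotvec([np.pi,0,0])).as_rotvec()
def hull(P,cam):
    q=np.array([proj(p,cam) for p in P])*8; m=np.zeros((3200,5120),np.uint8)
    cv2.fillConvexPoly(m,cv2.convexHull(q.astype(np.int32)),1); return cv2.resize(m.astype(np.float32),(640,400),interpolation=3)
def knobmodel(x,y,a,cam):
    t=np.linspace(0,6.28,24); d=[(x+22*np.cos(s),y+22*np.sin(s),z) for s in t for z in (40,49)]
    c,s=np.cos(a),np.sin(a); b=[(x+c*u-s*v,y+s*u+c*v,z) for u in (-21,21) for v in (-7,7) for z in (49,79)]
    return np.maximum(hull(d,cam),hull(b,cam))
E
python3 - <<'E'
from h import *
np.set_printoptions(precision=3,suppress=True)
dark={}
for c,f in (("top","t1.png"),("scene","s1.png")):
    g=cv2.imread("pics/"+f).max(2).astype(float); u,v=map(int,proj([462,27,60],c)); w=np.zeros_like(g); w[v-13:v+14,u-13:u+14]=1
    dark[c]=(g<90)*w; print(c,u,v,dark[c].sum()); 
    if c=="scene": print(g[v-13:v+14:1,u-13:u+14].astype(int)//10)
for c in dark:
  best=[]
  for a in np.arange(-90,90,10):
    for x in range(456,469,4):
      for y in range(21,34,4):
        m=knobmodel(x,y,np.radians(a),c); best.append((np.minimum(m,dark[c]).sum()/np.maximum(m,dark[c]).sum(),a,x,y))
  best.sort(reverse=True); print(c,np.array(best[:8]))
for p,a in (([408,254,6],0),([584,142,91],0),([462,27,52],0),([462,27,52],np.pi),([462,27,52],-1.25)):
    print(p,a,kin.ik(p,down(a)))
E
```

```text
top 303 228 129.0
scene 300 193 193.0
[[11  9  8  7  6  7  8 17 23 23 22 23 22 22 21 21 21 21 22 22 23 23 22 21
  21 21 22]
 [ 8  7  7  6  6  6 10 19 23 23 22 22 21 21 21 21 21 22 22 22 22 22 22 21
  21 22 23]
 [ 7  7  7  6  7 10 17 23 23 22 22 21 22 21 21 21 22 22 22 22 22 21 21 22
  22 23 22]
 [ 7  7  7 10 17 22 23 23 22 22 22 21 22 21 21 22 22 22 22 21 21 21 22 22
  23 22 22]
 [ 6  7 10 18 23 23 23 22 22 22 22 22 21 21 22 22 22 21 21 21 21 22 23 23
  22 22 22]
 [ 7 11 18 23 23 23 22 22 21 17 15 18 22 23 23 22 21 21 21 22 22 23 22 22
  22 22 21]
 [18 23 23 23 22 22 22 20 15 12 12 11 14 19 22 21 21 21 23 23 22 23 23 22
  22 21 21]
 [23 23 23 22 22 22 20 15  8  7  9 11 12 12 15 20 22 23 23 23 22 22 22 22
  21 21 21]
 [23 22 22 22 22 21 20 13  6  6  6  8  8  7  8 11 17 22 24 23 22 22 21 21
  21 21 22]
 [22 22 22 22 21 21 20 14  6  5  6  6  7  6  6  6  9 12 16 20 22 22 21 21
  21 22 23]
 [22 21 21 21 21 22 22 18  7  5  6  6  6  7  6  7  7  7  8 12 18 21 21 21
  22 23 23]
 [21 22 21 21 22 22 22 18  7  5  6  6  6  6  6  6  6  6  6  7 13 19 22 23
  23 23 23]
 [21 21 22 21 22 22 22 18  6  
[... 1108 characters left out ...]
16 21 24 24 24 24 23 21 21 20 21 21 19 20 22 23 23 24
  24 22 20]
 [16 17 18 18 18 19 22 24 23 22 20 20 20 19 19 19 19 19 18 18 19 20 19 20
  21 23 23]]Traceback (most recent call last):
  File "<stdin>", line 13, in <module>
  File "h.py", line 21, in knobmodel
    return np.maximum(hull(d,cam),hull(b,cam))
                      ~~~~^^^^^^^
  File "h.py", line 16, in hull
    q=np.array([proj(p,cam) for p in P])*8; m=np.zeros((3200,5120),np.uint8)
                ~~~~^^^^^^^
  File "h.py", line 10, in proj
    c=viewer.camera_info(cam);q=np.array(c["camera_matrix"])@(np.array(c["R"])@np.array(X,float)+np.array(c["t"]));return q[:2]/q[2]
ValueError: time passes only in moves, steps and waits
```

```bash
python3 - <<'E'
s=open("h.py").read()
s=s.replace("def world","import functools\n@functools.lru_cache\ndef info(c): return viewer.camera_info(c)\ndef world",1).replace("c=viewer.camera_info(cam)","c=info(cam)")
open("h.py","w").write(s)
E
python3 - <<'E'
from h import *
np.set_printoptions(precision=3,suppress=True)
print(robot.observe()["t"])
for c,f in (("top","t1.png"),("scene","s1.png")):
  g=cv2.imread("pics/"+f).max(2); u,v=map(int,proj([462,27,50],c)); w=np.zeros_like(g); w[v-14:v+15,u-13:u+14]=1
  n,l=cv2.connectedComponents(((g<140)*w).astype(np.uint8)); D=(l==l[v,u]).astype(np.float32)
  best=[]
  for a in np.arange(-90,90,15):
    for x in range(456,472,3):
      for y in range(21,34,3):
        m=knobmodel(x,y,np.radians(a),c); best.append((np.minimum(m,D).sum()/np.maximum(m,D).sum(),a,x,y))
  best.sort(reverse=True); print(c,D.sum(),np.array(best[:8]))
for p,a in (([408,254,6],0),([584,142,91],0),([462,27,52],0),([462,27,52],np.pi),([462,27,52],-1.25),([462,27,52],np.pi-1.25)):
    print(p,a,kin.ik(p,down(a)))
E
```

```text
1.7
top 173.0 [[  0.89    0.    462.     27.   ]
 [  0.886   0.    465.     27.   ]
 [  0.886 -90.    465.     27.   ]
 [  0.886 -75.    465.     27.   ]
 [  0.885 -15.    462.     27.   ]
 [  0.884 -60.    465.     27.   ]
 [  0.882 -15.    465.     27.   ]
 [  0.879 -30.    465.     27.   ]]
scene 201.0 [[  0.864 -15.    465.     27.   ]
 [  0.844   0.    465.     27.   ]
 [  0.829 -15.    468.     24.   ]
 [  0.829 -15.    462.     30.   ]
 [  0.827   0.    468.     24.   ]
 [  0.826   0.    468.     27.   ]
 [  0.819 -15.    465.     30.   ]
 [  0.816   0.    465.     30.   ]]
[408, 254, 6] 0 [-1.009  0.568  0.468  2.16  -0.51   0.52  -1.725]
[584, 142, 91] 0 [-0.733  0.592  0.59   1.85  -0.434  0.831 -1.494]
[462, 27, 52] 0 [-0.64   0.473  0.617  2.196 -0.482  0.605 -1.241]
[462, 27, 52] 3.141592653589793 [-0.258  0.416  0.15   2.173 -0.114  0.559  1.547]
[462, 27, 52] -1.25 [-1.089  0.927  1.34   2.217 -1.129  1.039 -1.893]
[462, 27, 52] 1.8915926535897931 [-0.426  0.429  0.352  2.184 -0.27   0.569  0.446]
```

Run:
```python
from h import *
np.set_printoptions(precision=3,suppress=True)
A=down(np.pi)
robot.movep([408,254,110],A)
robot.servo_line([408,254,6],feed=90)
grip(0.0,12)
o=robot.observe(); print(o["t"],o["grip_width"]*92,o["grip_force"],o["contact_force"])
robot.servo_line([408,254,200],feed=150)
o=robot.observe(); print(o["t"],o["tcp_pos"],o["grip_width"]*92,o["grip_force"],o["contact_force"])
for d in viewer.pinpoint("pan_b","top"): print(d["confidence"],world(d["at"],"top"))
robot.movep([584,142.5,200],A); print(robot.observe()["t"])
save("scene","s2.png")
im=cv2.imread("pics/s2.png")[60:260,200:460]; cv2.imwrite("pics/c3.png",cv2.resize(im,None,fx=3,fy=3,interpolation=2))
```

```text
5.3083 31.979751639678998 12.000035494565964 [-0.101  0.096  1.898]
6.75 [407.486 253.651 199.178] 31.424412298301462 11.999542862176895 [ 0.675 -0.312 -0.769]
0.93 [584.855 142.621  94.104]
0.92 [580.283 -89.914  79.044]
7.6417
```

View pics/c3.png

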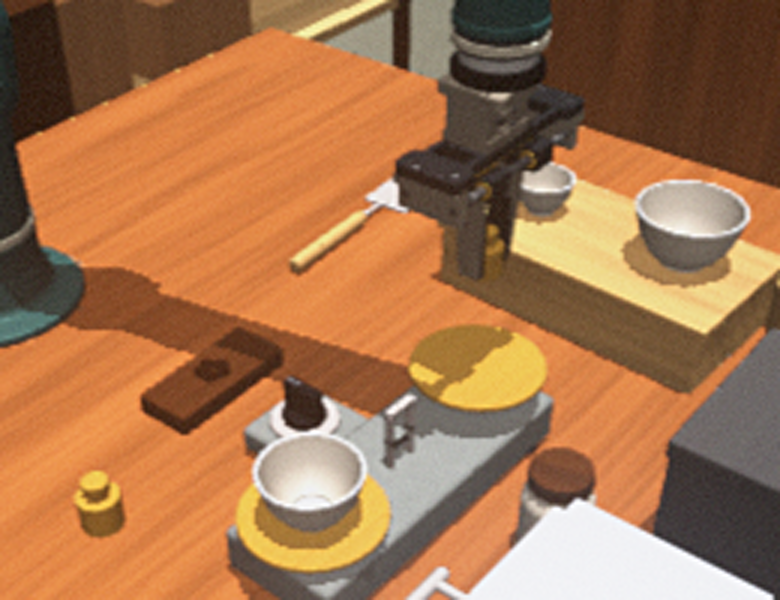

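The weight is upright between the fingers (crop 490,250) and its width reads about 32 mm, which fits the middle weight. Now I'll lower it slowly onto the empty pan.

Run:
```python
from h import *
np.set_printoptions(precision=2,suppress=True)
P=[584,142.5]
robot.servo_line(P+[108],feed=100); robot.hold(0.2)
print(robot.observe()["contact_force"])
for z in (103,100,97,94,91.5):
    robot.servo_line(P+[z],feed=15); o=robot.observe(); print(o["t"],z,o["tcp_pos"],o["contact_force"])
robot.hold(0.3); o=robot.observe(); print(o["contact_force"],o["grip_force"])
save("scene","s3.png")
im=cv2.imread("pics/s3.png")[110:270,240:440]; cv2.imwrite("pics/c4.png",cv2.resize(im,None,fx=3.7,fy=3.7,interpolation=2))
```

```text
[ 0.33  0.32 -1.7 ]
9.4417 103 [583.91 142.49 102.82] [-0.73 -0.94 -2.35]
9.7917 100 [584.21 142.59 100.14] [-0.28 -0.05 -0.54]
10.1417 97 [584.14 142.54  97.  ] [ 0.27  0.52 -0.21]
10.4917 94 [584.03 142.52  93.92] [ 0.67 -0.46 -0.25]
10.8083 91.5 [583.97 142.49  91.38] [ 0.67  0.03 -0.86]
[1.81 0.06 0.33] 11.999883949756622
```

View pics/c4.png

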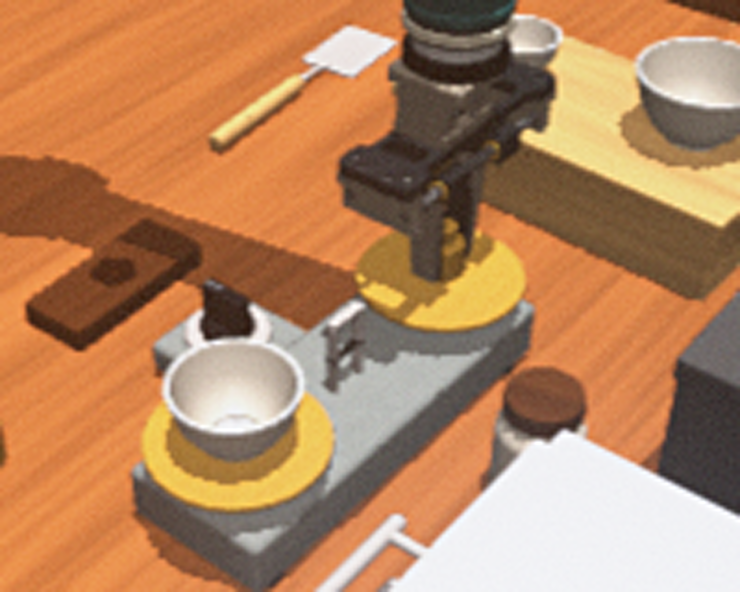

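The weight stands on the pan (crop 450,255), and the bowl's pan has risen. The vertical force went from -1.7 N to about 0, so the pan carries the weight. I'll release, retreat and check the level.

Run:
```python
from h import *
np.set_printoptions(precision=2,suppress=True)
grip(0.62); robot.hold(0.2)
robot.servo_line([584,142.5,105],feed=40)
robot.servo_line([584,142.5,190],feed=150)
robot.movep([464,27,200],down(np.pi))
robot.hold(1.0)
for c in ("top","scene"):
    im=save(c,c+"4.png")
    for n in ("pan_b","weight_m","knob_mid","bowl_m"): print(c,n,[(round(d["confidence"],2),world(d["at"],c)) for d in viewer.pinpoint(n,c)])
print(robot.observe()["t"])
im=cv2.imread("pics/scene4.png")[140:260,260:410]; cv2.imwrite("pics/c5.png",cv2.resize(im,None,fx=5,fy=5,interpolation=2))
```

```text
top pan_b [(0.94, array([577.12, -89.94,  89.13])), (0.67, array([585.18, 141.98,  82.96]))]
top weight_m [(0.65, array([ 363.64, -312.93,   -1.29])), (0.48, array([ 381.32, -162.08,   -0.73])), (0.42, array([582.61, 141.83,  84.2 ]))]
top knob_mid []
top bowl_m [(0.91, array([470.99, 433.04,  86.47])), (0.84, array([649.47, 430.77,  89.87])), (0.77, array([583.91, -90.2 ,  85.65]))]
scene pan_b [(0.88, array([578.89, -94.01,  85.38]))]
scene weight_m [(0.76, array([581.63, 140.14,  83.96])), (0.65, array([ 379.49, -165.76,   -2.63])), (0.57, array([ 363.63, -311.33,   -2.24]))]
scene knob_mid [(0.5, array([463.33,  27.88,  75.32]))]
scene bowl_m [(0.83, array([467.49, 434.73,  86.29])), (0.75, array([648.53, 439.33,  84.45])), (0.58, array([580.92, -94.43,  85.95])), (0.56, array([579.28, 141.92,  84.54]))]
15.325
```

View pics/c5.png

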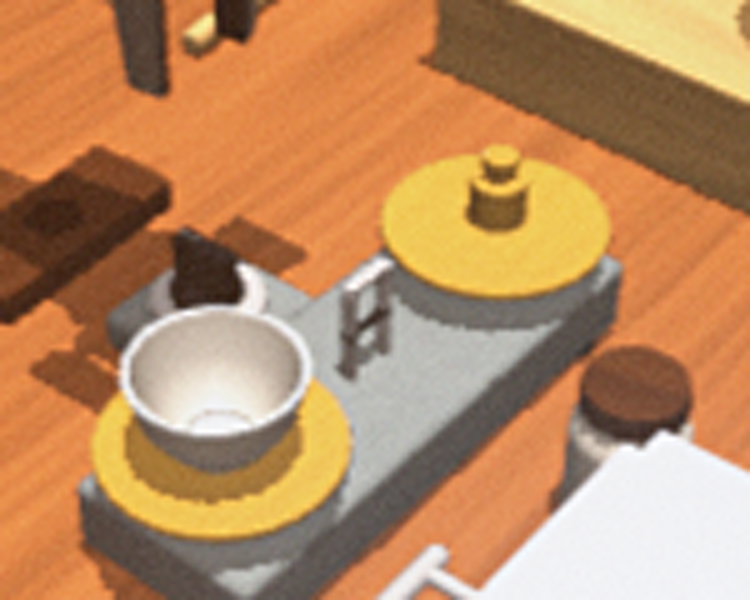

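The weight stands upright near the pan centre (crop 497,190), and the tab lies in line with the marks (crop 367,320). Bowl base and weight base heights agree within error, so the balance is level. Next is the knob: a light grip first, then turning in steps while I watch the torque.

Run:
```python
from h import *
np.set_printoptions(precision=2,suppress=True)
def st(l):
    o=robot.observe(); print(l,round(o["t"],2),o["tcp_pos"],"F",o["contact_force"],"T",o["wrist_torque"],"w",round(o["grip_width"]*92,1),"g",round(o["grip_force"],1))
X=[463.5,27.5]; a=np.pi-0.1
grip(0.45); robot.movep([*X,130],down(a))
robot.servo_line([*X,55],feed=70); robot.hold(.2); st("down")
grip(0.0,6); robot.hold(.2); st("light")
grip(0.0,35); robot.hold(.2); st("firm")
for i in range(2):
    a-=0.1; robot.servo_line([*X,55],feed=50,rotation=down(a)); robot.hold(.1); st(round(np.pi-a,2))
```

```text
down 17.56 [463.73  27.53  55.34] F [-0.64 -0.21 -0.22] T [0.01 0.02 0.01] w 41.4 g 0.0
light 18.28 [463.05  26.97  54.95] F [-1.84 -4.03  3.74] T [-0.85  0.5  -0.  ] w 14.0 g 6.0
firm 18.7 [463.07  26.96  54.95] F [-3.28 -4.55  2.8 ] T [-0.98  0.7   0.01] w 13.6 g 35.0
0.2 19.05 [463.1   27.15  54.96] F [-2.62 -3.41  3.97] T [-1.06  0.7  -0.07] w 13.6 g 35.0
0.3 19.4 [463.14  27.3   54.94] F [-3.3  -4.14  3.08] T [-1.01  0.78  0.02] w 13.5 g 35.0
```

Run:
```python
from h import *
np.set_printoptions(precision=2,suppress=True)
X=[463.5,27.5]; a=np.pi-0.3
for i in range(13):
    a-=0.1; robot.servo_line([*X,55],feed=50,rotation=down(a)); robot.hold(.1); o=robot.observe()
    R=Rn.from_rotvec(o["tcp_rot"]).as_matrix(); act=np.pi-np.arctan2(R[1,0],R[0,0])
    print(round(np.pi-a,2),round(act,3),round(o["t"],2),"F",o["contact_force"],"T",o["wrist_torque"],round(o["grip_width"]*92,1))
    if abs(o["wrist_torque"][2])>0.45 and np.pi-a>1.2: break
```

```text
0.4 0.394 19.75 F [-4.02 -4.09  5.34] T [-0.94  0.79  0.02] 13.5
0.5 0.496 20.1 F [-3.34 -2.48  4.91] T [-0.65  0.82  0.16] 13.7
0.6 0.596 20.45 F [-3.98 -2.27  3.79] T [-0.38  0.86  0.11] 13.8
0.7 0.697 20.8 F [-3.5  -0.14  2.78] T [-0.12  0.81 -0.13] 13.8
0.8 0.797 21.15 F [-2.36  2.18  1.32] T [ 0.28  0.7  -0.16] 13.9
0.9 0.896 21.5 F [-1.65  3.22 -0.77] T [ 0.78  0.36 -0.02] 13.7
1.0 0.997 21.85 F [-0.32  4.61 -2.74] T [1.21 0.01 0.01] 14.0
1.1 1.097 22.2 F [ 0.76  5.91 -4.54] T [ 1.29 -0.08 -0.03] 13.6
1.2 1.197 22.55 F [ 0.22  4.59 -4.33] T [ 1.35 -0.2   0.03] 14.0
1.3 1.295 22.9 F [ 1.37  4.9  -4.57] T [ 1.27 -0.26  0.52] 13.4
```

The detent and click showed at about 0.65, and the stop at about 1.3 (torque 0.52 N m). I'll press a touch further, then release and verify.

Run:
```python
from h import *
np.set_printoptions(precision=2,suppress=True)
X=[463.5,27.5]; a=np.pi-1.35
robot.servo_line([*X,55],feed=50,rotation=down(a)); robot.hold(.15); o=robot.observe(); print(o["wrist_torque"],o["contact_force"])
robot.servo_line([*X,55],feed=50,rotation=down(np.pi-1.3)); robot.hold(.1); print(robot.observe()["wrist_torque"])
grip(0.45); robot.hold(.1)
robot.servo_line([*X,130],feed=100)
robot.movep([420,160,250],down(np.pi-1.3)); robot.hold(.8)
for c in ("top","scene"):
    save(c,c+"5.png")
    for n in ("weight_m","bowl_m","knob_mid","jar"): print(c,n,[(round(d["confidence"],2),world(d["at"],c)) for d in viewer.pinpoint(n,c)])
print(robot.observe()["t"])
im=cv2.imread("pics/scene5.png")[140:260,250:410]; cv2.imwrite("pics/c6.png",cv2.resize(im,None,fx=5,fy=5,interpolation=2))
for c,f in (("top","top5.png"),("scene","scene5.png")):
  g=cv2.imread("pics/"+f).max(2); u,v=map(int,proj([462,27,50],c)); w=np.zeros_like(g); w[v-14:v+15,u-13:u+14]=1
  n,l=cv2.connectedComponents(((g<140)*w).astype(np.uint8)); D=(l==l[v,u]).astype(np.float32)
  best=[]
  for k in np.arange(-95,85,10):
    m=knobmodel(464,27,np.radians(k),c); best.append((np.minimum(m,D).sum()/np.maximum(m,D).sum(),k))
  best.sort(reverse=True); print(c,D.sum(),np.array(best[:4]))
```

```text
[ 1.25 -0.25  0.87] [ 0.71  5.63 -4.56]
[ 1.28 -0.29  0.52]
top weight_m [(0.54, array([ 386.88, -164.24,    0.25])), (0.48, array([585.08, 141.99,  85.59])), (0.38, array([ 363.33, -309.43,   -1.15]))]
top bowl_m [(0.76, array([469.74, 431.11,  86.84])), (0.59, array([583.38, -89.91,  86.26])), (0.57, array([649.98, 428.98,  87.94]))]
top knob_mid [(0.56, array([463.19,  25.88,  71.78])), (0.42, array([ 427.14, -451.08,    2.47]))]
top jar [(0.97, array([726.45,  57.86,  -0.64]))]
scene weight_m [(0.73, array([ 382.78, -168.99,   -2.92])), (0.7, array([ 363.48, -313.71,    3.11])), (0.58, array([582.82, 139.96,  84.59]))]
scene bowl_m [(0.73, array([645.9 , 438.32,  85.97])), (0.58, array([583.74, -94.65,  81.8 ])), (0.57, array([465.34, 433.59,  87.5 ]))]
scene knob_mid [(0.75, array([462.55,  28.73,  77.89])), (0.62, array([ 424.74, -450.64,    2.47])), (0.39, array([ 379.05, -168.8 ,   -0.42]))]
scene jar [(0.73, array([722.17,  61.26,   0.85]))]
27.2917
top 166.0 [[  0.9  -75.  ]
 [  0.9  -65.  ]
 [  0.89 -55.  ]
 [  0.89 -85.  ]]
scene 165.0 [[  0.74 -75.  ]
 [  0.73 -65.  ]
 [  0.71 -85.  ]
 [  0.68 -55.  ]]
```

View pics/c6.png

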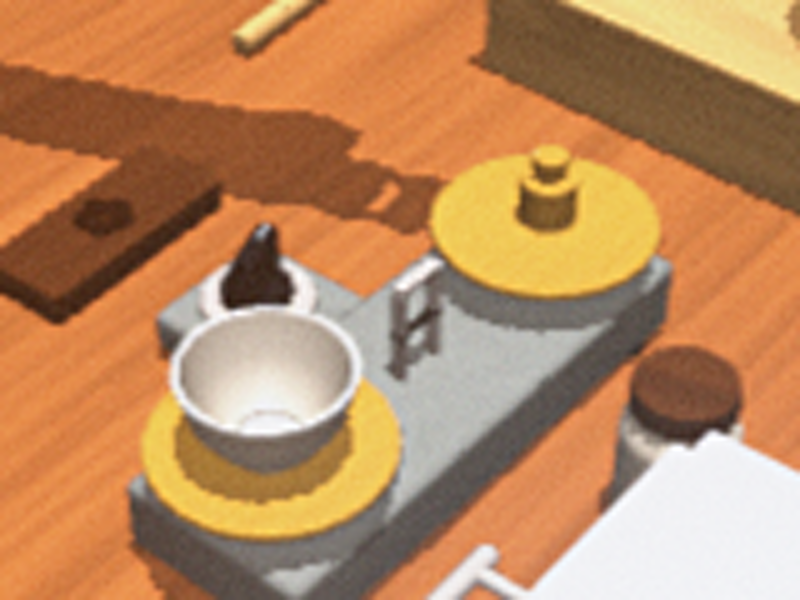

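The knob bar (crop 258,260) has turned about 72–75°. The weight stands upright (547,190), the tab is in line with the marks (417,322), the bowl sits on its pan, and the gripper is clear. I'm handing the job in.

```bash
python3 -c "
from h import *
print(robot.job_done())"
```

```text
the job is handed in; nothing more can be done
None
```

The middle weight stands upright on the empty pan, the balance came level on its own, and the arrest knob is turned past its click to its stop; I handed the job in at about 27 s of the 58 s allowed, and no verdict came back.

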